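Put the swaging drifts back in their graded rack

ROBOT

A 6-joint arm with a two-finger parallel gripper is mounted at the origin on a cart in front of the work surface, level with it; the furniture and walls round the work are solid. World frame = base frame: x ahead of the robot, y to its left, z up, the work surface at z = 0. Lengths are in m, angles in degrees, forces in N, time in s.
With the tool pointing down it reaches from about 0.35 to 0.875 m from the base axis. Payload 4.2 kg.
Tool frame: the origin (TCP) lies midway between the tips of the shut fingers; the grasp point (between the pads) lies 19 mm behind it; z points along the fingers, y is the line along which they close (so a half turn about z gives the same grasp; the last joint's range is limited). The gripper opens to 85 mm and grips with 20 to 120 N. Pads are 22 mm wide; open, the fingers measure 114 mm over their backs; the gripper's body (76 mm by 85 mm) begins 54 mm behind the grasp point. The pads swing forward as they close: fully open they stand 13 mm farther back than shut.
Start: joints at [-59.038, 22.042, 0.453, 0, -68.411, -14.817], TCP at [0.174, -0.6, 0.231] pointing down, gripper open.
Joint ranges: [-179.83, 179.83], [-69.29, 118.12], [-61.27, 80.66], [-181.25, 117.63], [-171.15, -9.14], [-177.46, 177.46]. Speed limits (degrees/s): [159.86, 159.86, 180, 180, 180, 180].

INTERFACE

Orientations are given as [roll, pitch, yaw] about the fixed x, y, z axes, in that order (R = Rz(yaw) Ry(pitch) Rx(roll)).
In Python, from rig import manip, solver, optics, job, boxes_of, regions_of gives the robot as it stands. Calls block until the motion is done:
- manip.move_to(position, orientation): joint-space move of the TCP to a pose.
- manip.move_straight(position, rot=None, rate=0.15, until_force=None): straight line of the TCP; rot=None keeps the orientation; rate is the mean speed in m/s. With until_force (N) it stops when the force on the tool has changed by that much, and returns True; else False.
- manip.set_joints(angles): joint-space move.
- manip.gripper_to(opening, f_grip=None): finger opening in m; f_grip is the grip in N (None keeps the last); returns when the fingers have stopped.
- manip.pause(seconds).
- solver.ik(position, orientation): joint angles nearest the present ones, or None.
- manip.get_state(): the state.
- optics.camera(name): name is "scene" or "side" or "wrist"; returns the picture (420x560x3 uint8, red, green, blue); there is no depth.
- optics.get_calibration(name): a dict with "intrinsics" (3x3 intrinsics, pixels), "k1" (the pictures are not rectified: a ray, as slopes to the right and down, at radius r is drawn at 1 + k1 r^2 times it, then the intrinsics apply), "xyz" and "rotation" of the camera in the world. Camera axes: x right, y up, looking along -z (the intrinsics and any distortion apply to the point x, -y, -z); pixel columns grow to the right and rows downward; lengths in m; the calibration is good to about 2 mm. A picture is of the moment at which its call begins: read the wrist's pose just before it. get_calibration takes no time and is no camera call; for the wrist camera it gives the pose at the moment of the call.
A pose or a line that the arm cannot do raises manip.PlanningError and nothing moves.
- job.sign_off(): hands the job in; it is judged then, once.
Trained networks look in the newest picture that a camera, given by its name, has taken for a name from the list of things; names that differ only in an ending like _2 or _b are one class to them, and where a whole thing is asked for, a point or a joint stands for the part that bears it (a point fixed in the world has none). Each returns a list of dicts, best first, with "conf" (0 to 1); they miss things now and then, are a little off and sometimes report something else, mostly with a low value. They report only what shows in the picture. A call takes as long as a camera call.
- boxes_of(camera, query): "extent" ([centre column, centre row, width, height] as shares, 0 to 1, of the picture: columns of its width, rows of its height, round what is visible of it).
- regions_of(camera, query): "mask" (420x560 bool, what is visible of it) and "extent" ([centre column, centre row, width, height] as shares, 0 to 1, of the picture: columns of its width, rows of its height, round what is visible of it).
The state is a dict: "clock": time; "joint_pos": joint angles; "dq": joint speeds; "joint_efforts": joint torques, N m; "tool_pos": TCP position; "orientation": TCP orientation; "wrist_force": force on the tool from outside, world axes, zero at the start; "ft_torque": the same for the moment, N m; "opening": finger opening in m; "grip_force": force on a finger pad.
Only numpy, scipy, OpenCV 4.12 (cv2) and the standard library are available. Lean on these libraries where they do the work, as an engineer would, in place of code of your own. Each camera call takes 0.05 s, during which the arm holds its last target. There are 200 camera calls.

TASK

Put the two steel swaging drifts that stand on the bench back in the rack: slide the keeper bar fully open by its knob, lower each drift shank first into the hole of the graded row that matches its shank diameter until its collar rests on the plate, then slide the keeper fully shut over the row. Leave the drift already in the rack seated, and leave the pliers, the jar and the tape measure where they are.

Things in the scene. Friction and masses are not known exactly. Their poses are not given: they have to be found in the camera images.
- rack: Fixed rack 135 x 294 mm: plywood base, two plywood end cheeks (y +-135 to +-147 mm, 100 mm high; with guide rods 107), between them a 76 mm wide aluminium plate with a row of 5 graded through holes along rack y, upper face 58 mm up. Base and cheeks: x -50 to +85 mm. Origin: on the bench, under the middle hole; rack x points away from the robot, the way the keeper opens; z up.
- keeper (a joint): Steel keeper bar across the row, sliding on the cheeks along rack +x. In m: 0 = shut (front stop, bar centred over the holes), 0.060 = fully open (rear stop); starts at 0 to 0.012. Friction of 1.5 N holds it where left. Bar 22 mm wide, 8 thick, underside 100 mm up, 4.5 mm above a seated drift's grip; shut, it bars the holes; it cannot shut over a drift standing proud.
- keeper_knob (a point): Centre of the top of the black round knob in the middle of the keeper bar: knob 24 mm in diameter, 30 mm tall, its top 143.5 mm above the bench, bar's upper face 35 mm below this point. Moves with the keeper. Only the position matters.
- slim_drift: Steel swaging drift that already sits in the smallest hole (hole_1) at the start: round shank 18 mm in diameter, 45 mm long, with chamfered foot; above it a collar 30 mm in diameter, 6 mm thick; above that a dark ribbed round grip 28 mm in diameter, 32 mm tall; 83 mm in all. Origin: centre of the foot; z along the shank to the grip. 0.2 to 0.6 kg.
- narrow_drift: Steel swaging drift that stands upright on the bench, the slimmer of the two loose ones: round shank 24 mm in diameter, 45 mm long, with chamfered foot; above it a collar 36 mm in diameter, 6 mm thick; above that a dark ribbed round grip 28 mm in diameter, 32 mm tall; 83 mm in all. Origin: centre of the foot; z along the shank to the grip. 0.2 to 0.6 kg.
- wide_drift: Steel swaging drift that stands upright on the bench, the thicker of the two loose ones: round shank 36 mm in diameter, 45 mm long, with chamfered foot; above it a collar 48 mm in diameter, 6 mm thick; above that a dark ribbed round grip 28 mm in diameter, 32 mm tall; 83 mm in all. Origin: centre of the foot; z along the shank to the grip. 0.2 to 0.6 kg.
- hole_1 (a point): Centre of the mouth, level with the plate's upper face (58 mm above the bench), of hole 1 of the graded row, made for a 18 mm shank: bore 21 mm, chamfered 2 mm at the mouth; holes 56 mm apart, growing along rack +y. A drift's collar rests on the plate when seated.
- hole_2 (a point): Centre of the mouth, level with the plate's upper face (58 mm above the bench), of hole 2 of the graded row, made for a 24 mm shank: bore 27 mm, chamfered 2 mm at the mouth; holes 56 mm apart, growing along rack +y. A drift's collar rests on the plate when seated.
- hole_3 (a point): Centre of the mouth, level with the plate's upper face (58 mm above the bench), of hole 3 of the graded row, made for a 30 mm shank: bore 33 mm, chamfered 2 mm at the mouth; holes 56 mm apart, growing along rack +y. A drift's collar rests on the plate when seated.
- hole_4 (a point): Centre of the mouth, level with the plate's upper face (58 mm above the bench), of hole 4 of the graded row, made for a 36 mm shank: bore 39 mm, chamfered 2 mm at the mouth; holes 56 mm apart, growing along rack +y. A drift's collar rests on the plate when seated.
- hole_5 (a point): Centre of the mouth, level with the plate's upper face (58 mm above the bench), of hole 5 of the graded row, made for a 42 mm shank: bore 45 mm, chamfered 2 mm at the mouth; holes 56 mm apart, growing along rack +y. A drift's collar rests on the plate when seated.
- slim_drift_seat (a point): On the axis of the filled drift, at the underside of its collar, 45 mm above its foot; it meets the hole point when seated. Grip runs from 6 to 38 mm above this point.
- narrow_drift_seat (a point): On the axis of the loose slimmer drift, at the underside of its collar, 45 mm above its foot; it meets the hole point when seated. Grip runs from 6 to 38 mm above this point.
- wide_drift_seat (a point): On the axis of the loose thicker drift, at the underside of its collar, 45 mm above its foot; it meets the hole point when seated. Grip runs from 6 to 38 mm above this point.
- pliers: Bystander: pliers with blue handles lying on the bench, 185 x 63 x 14 mm. Origin: centre of its underside.
- screw_jar: Bystander: clear jar with a red lid, 62 mm in diameter, 86 mm tall, standing. Origin: centre of its underside.
- tape_measure: Bystander: tape measure, 73 x 92 x 33 mm, lying. Origin: centre of its underside.

How it is judged:
By the outcome, as a careful person would: the job done as asked, in the order asked, and still so for the second after the job is handed in, with the robot touching nothing.
It also fails if it takes over 72 s, if anything falls off the work surface, if the arm or the gripper's body presses on something with over 40 N, if the wrist force passes 120 N, or if a joint passes its speed limit or range.

## Working session

There is one attempt and no reset: what is moved stays moved. The work goes in short steps, each a Python script; the robot and the scene stay as the last script left them, time stands still between calls to the robot, and variables do not carry over. Pictures are saved under pics/ and viewed, at most 10 in all, crops included, and the job is handed in when it is done.

```bash
mkdir -p pics; ls
python3 - <<'E'
from rig import manip, solver, optics, job, boxes_of, regions_of
import cv2,numpy as np
for c in ["scene","side"]:
    im=optics.camera(c); cv2.imwrite(f"pics/{c}0.png",im[...,::-1])
    k=optics.get_calibration(c); print(c,k)
    for q in ["rack","keeper_knob","slim_drift","narrow_drift","wide_drift","pliers","screw_jar","tape_measure"]:
        for b in boxes_of(c,q)[:3]:
            e=np.array(b["extent"])*[560,420,560,420]; print(q,round(b["conf"],2),e.round(1))
print(manip.get_state()["clock"])
E
```

```text
pics
scene {'intrinsics': array([[417.27526142,   0.        , 274.58772998],
       [  0.        , 417.27526142, 212.11808994],
       [  0.        ,   0.        ,   1.        ]]), 'k1': 0.02756670871220704, 'xyz': array([-0.12749663,  0.78309093,  1.11213229]), 'rotation': array([  46.36862182,    0.31206422, -141.8708038 ])}
rack 0.59 [246.1 245.4  87.1  86.3]
keeper_knob 0.89 [245.4 239.1  60.8  57.1]
keeper_knob 0.46 [205.6 335.7  27.   35.9]
slim_drift 0.41 [271.7 225.5   7.4   7.3]
narrow_drift 0.44 [305.9 209.8   8.9  20.2]
wide_drift 0.56 [331.1 190.7   4.6  18.8]
pliers 0.49 [287.7 196.   35.1  26.6]
screw_jar 0.67 [205.6 335.7  28.1  31.7]
tape_measure 0.55 [327.5 169.8  19.4  12. ]
side {'intrinsics': array([[476.14492849,   0.        , 282.60736519],
       [  0.        , 476.14492849, 209.65043162],
       [  0.        ,   0.        ,   1.        ]]), 'k1': 0.041026755729010544, 'xyz': array([ 0.35299972, -1.37648988,  0.70198676]), 'rotation': array([67.20295454,  1.62473855, -6.92052321])}
rack 0.69 [291.3 217.1  60.5  65.7]
keeper_knob 0.57 [287.2 203.8  22.7  32.2]
narrow_drift 0.52 [284.  259.4  11.8  28.7]
wide_drift 0.68 [291.8 285.9  17.1  34.9]
pliers 0.63 [328.6 279.7  23.4  42.6]
screw_jar 0.59 [248.5 190.5  13.8  24.8]
tape_measure 0.94 [335.8 327.3  31.6  33.3]
0.9
```

Run:
```python
import cv2,numpy as np
a=cv2.imread("pics/scene0.png")[150:360,180:360]; b=cv2.imread("pics/side0.png")[150:360,210:390]
o=np.hstack([cv2.resize(i,None,fx=2.2,fy=2.8,interpolation=cv2.INTER_CUBIC) for i in(a,b)])
o=np.hstack([cv2.resize(i,(400,466),interpolation=cv2.INTER_CUBIC) for i in(a,b)])
cv2.imwrite("pics/both.png",o)
```

```text
(no output)
```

View pics/both.png

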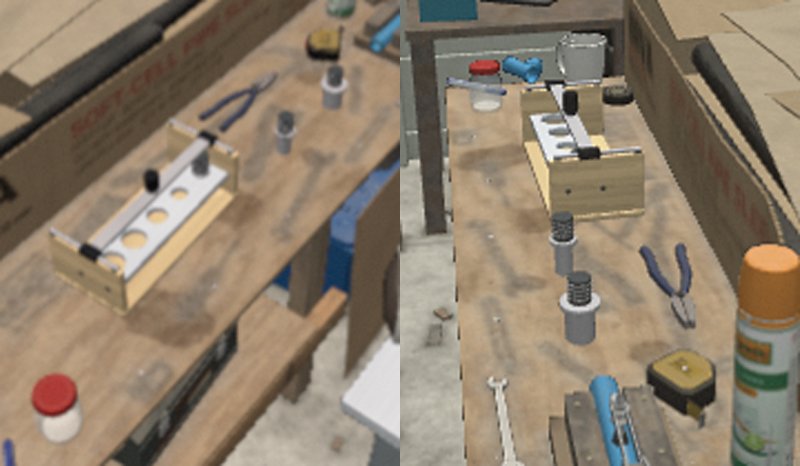

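View pics/scene0.png

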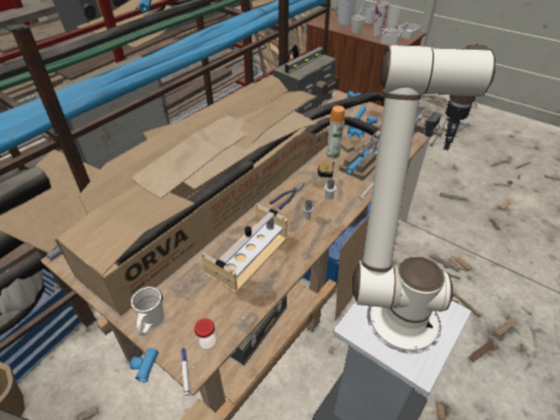

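```bash
cat > h.py <<'E'
from rig import manip, solver, optics, job, boxes_of, regions_of
import cv2,numpy as np
from scipy.spatial.transform import Rotation as Ro
F=np.diag([1.,-1,-1])
def rm(o): return Ro.from_euler("xyz",o,degrees=True).as_matrix()
def ray(cal,px):
    px=np.array(px,float).reshape(-1,1,2)
    u=cv2.undistortPoints(px,cal["intrinsics"],np.array([cal["k1"],0,0,0])).reshape(-1,2)
    return np.c_[u,np.ones(len(u))]@F@rm(cal["rotation"]).T
def onplane(cal,px,z):
    d=ray(cal,px); return cal["xyz"]+d*((z-cal["xyz"][2])/d[:,2])[:,None]
def proj(cal,P):
    q=(np.atleast_2d(P)-cal["xyz"])@rm(cal["rotation"])@F
    return cv2.projectPoints(q,np.zeros(3),np.zeros(3),cal["intrinsics"],np.array([cal["k1"],0,0,0]))[0].reshape(-1,2)
def tri(c1,p1,c2,p2):
    A=0;b=0
    for c,p in((c1,p1),(c2,p2)):
        d=ray(c,p)[0];d/=np.linalg.norm(d);M=np.eye(3)-np.outer(d,d);A=A+M;b=b+M@c["xyz"]
    return np.linalg.solve(A,b)
E
python3 - <<'E'
from h import *
a=optics.get_calibration("scene");b=optics.get_calibration("side")
for n,p,q in [("knobmid",(248,231),(286.6,195)),("barR",(273,211.7),(295.6,219)),("barL",(221.5,263.5),(280,189)),("narrow",(306.5,209.7),(283.7,259.3)),("wide",(330.7,190.3),(291.5,286.5)),("jar",(205.6,335.7),(248.5,190.5)),("pliers",(287.7,196),(328.6,279.7)),("tape",(327.5,169.8),(335.8,327.3))]:
    P=tri(a,p,b,q); print(n,P.round(3),np.linalg.norm(proj(a,P)-p).round(1))
c=optics.get_calibration("wrist"); s=manip.get_state()
R=rm(s["orientation"]); print(s["orientation"],"cam in tool",R.T@(c["xyz"]-s["tool_pos"]),"\n",R.T@rm(c["rotation"]),c["intrinsics"])
E
```

```text
knobmid [0.528 0.099 0.13 ] 0.4
barR [ 0.537 -0.044  0.104] 0.4
barL [0.521 0.236 0.102] 0.5
narrow [ 0.483 -0.179  0.042] 0.2
wide [ 0.479 -0.331  0.042] 1.4
jar [0.414 0.421 0.037] 0.0
pliers [ 0.607 -0.236 -0.001] 1.5
tape [ 0.572 -0.467  0.009] 0.6
[-1.79999405e+02  2.27163958e-03 -1.63853226e+02] cam in tool [ 0.06650923  0.00049375 -0.14248874] 
 [[ 2.26425177e-04  9.64767082e-01  2.63105352e-01]
 [ 9.99999960e-01 -1.74111171e-04 -2.22148433e-04]
 [-1.68511915e-04  2.63105392e-01 -9.64767083e-01]] [[336.38836023   0.         281.89304799]
 [  0.         336.38836023 209.75491127]
 [  0.           0.           1.        ]]
```

Run:
```python
from h import *
a=optics.get_calibration("scene")
print("box edge",onplane(a,[(270,195),(225,230)],0).round(3))
for n,p in [("d",(0.47,-0.24,0.25)),("r",(0.515,0.09,0.28))]:
    manip.move_to(p,[180,0,-86.7])
    c=optics.get_calibration("wrist"); im=optics.camera("wrist"); cv2.imwrite(f"pics/w_{n}.png",im[...,::-1]); np.save(f"cal_{n}.npy",c,allow_pickle=True)
    for q in (["narrow_drift","wide_drift"] if n=="d" else ["keeper_knob","slim_drift","rack"]):
        for b in regions_of("wrist",q)[:2]:
            e=np.array(b["extent"])*[560,420,560,420]; print(q,round(b["conf"],2),e.round(1))
            np.save(f"m_{q}.npy",regions_of("wrist",q)[0]["mask"]) if 0 else None
s=manip.get_state();print(s["clock"],s["tool_pos"],s["joint_pos"],s["wrist_force"])
```

```text
box edge [[ 0.674 -0.198  0.   ]
 [ 0.683  0.057  0.   ]]
narrow_drift 0.85 [271.3 237.5  36.7  46.3]
wide_drift 0.91 [275.9  88.   47.9  54.6]
slim_drift 0.49 [285.5  78.4  13.4  25.6]
rack 0.89 [255.  182.1 151.8 302.3]
4.225 [0.5150841  0.08894094 0.27989436] [ 2.76011688e+01  1.01500550e+01 -9.10219120e+00  5.46270899e-03
 -7.07659823e+01 -2.44030818e+01] [ 0.00847207 -0.15171776  0.54983321]
```

View pics/w_d.png

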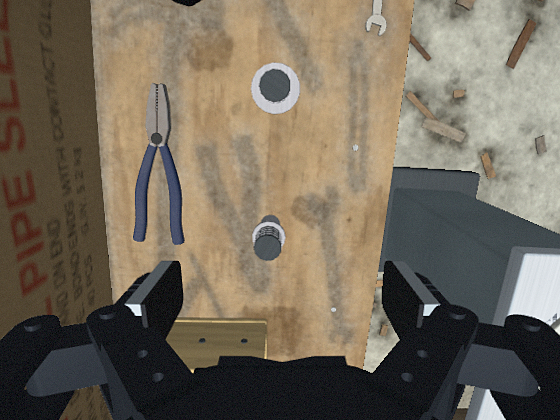

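View pics/w_r.png

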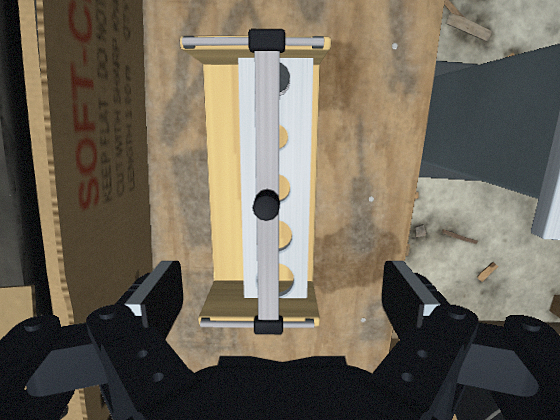

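The first wrist view shows the wide drift's grip top at (275,86) with its collar centred at (275,88), and the narrow drift's grip top at (267,247). The second shows the knob top at (266,205), plate corners at (239,57), (313,57), (308,297) and (243,297), and the bar nearly shut.

Run:
```python
from h import *
d=np.load("cal_d.npy",allow_pickle=True).item(); r=np.load("cal_r.npy",allow_pickle=True).item()
print("wide top",onplane(d,(275,86),.083),"collar",onplane(d,(275,88),.051),"narrow",onplane(d,(267,247),.083))
print("knob",onplane(r,(266,205),.1435))
print("plate",onplane(r,[(239,57),(313,57),(308,297),(243,297)],.058).round(4))
print("bar ends",onplane(r,[(267,40),(268,326)],.108).round(4))
# refine: dark/bright circles
im=cv2.imread("pics/w_d.png"); g=cv2.cvtColor(im,cv2.COLOR_BGR2GRAY)
for n,(x,y),R,z in(("wide",(275,86),(12,30),.083),("nar",(267,247),(10,22),.083)):
    s=cv2.resize(g[y-40:y+40,x-40:x+40],None,fx=4,fy=4,interpolation=cv2.INTER_CUBIC)
    c=cv2.HoughCircles(s,cv2.HOUGH_GRADIENT,1,20,param1=120,param2=25,minRadius=R[0]*4,maxRadius=R[1]*4)
    if c is not None: print(n,[(u/4+x-40,v/4+y-40,q/4) for u,v,q in c[0][:4]])
im=cv2.imread("pics/w_r.png")
g=cv2.cvtColor(im,cv2.COLOR_BGR2GRAY); x,y=266,205
_,m=cv2.threshold(g,45,255,cv2.THRESH_BINARY_INV); n,_,st,ce=cv2.connectedComponentsWithStats(m)
for s,c in zip(st,ce):
    if 150<s[4]<2000 and abs(c[0]-266)<30: print(s,c)
```

```text
wide top [[ 0.48091765 -0.33364937  0.083     ]] collar [[ 0.48161008 -0.33462076  0.051     ]] narrow [[ 0.48108175 -0.18356539  0.083     ]]
knob [[0.52807341 0.09574636 0.1435    ]]
plate [[ 0.5652 -0.0347  0.058 ]
 [ 0.4907 -0.0389  0.058 ]
 [ 0.4751  0.2301  0.058 ]
 [ 0.5538  0.2346  0.058 ]]
bar ends [[ 0.5351 -0.0418  0.108 ]
 [ 0.5213  0.2392  0.108 ]]
wide [(np.float32(274.875), np.float32(88.375), np.float32(25.225)), (np.float32(276.375), np.float32(82.125), np.float32(19.2)), (np.float32(271.125), np.float32(83.375), np.float32(19.0))]
nar [(np.float32(268.375), np.float32(238.125), np.float32(16.325)), (np.float32(266.875), np.float32(247.125), np.float32(13.25)), (np.float32(271.625), np.float32(244.375), np.float32(18.5)), (np.float32(265.375), np.float32(242.125), np.float32(13.25))]
[248  29  37  24 654] [266.76452599  39.82721713]
[253 190  27  31 339] [268.07669617 201.18289086]
[254 315  29  19 298] [268.88590604 325.72483221]
```

Run:
```python
from h import *
yaw=-87.2; O=[180,0,yaw]; t=np.radians(2.8); ux=np.array([np.cos(t),np.sin(t),0])
k=np.array([.528,.0965,.125])
manip.move_to(k+[0,0,.06],O); manip.move_straight(k)
manip.gripper_to(0.0,30); s=manip.get_state(); print(s["opening"],s["grip_force"],s["tool_pos"],s["wrist_force"])
print(manip.move_straight(k+ux*.062,rate=.06,until_force=10))
s=manip.get_state(); print(s["tool_pos"],s["wrist_force"],s["opening"],s["clock"])
manip.gripper_to(0.06); s=manip.get_state(); p=s["tool_pos"]; print(p,s["wrist_force"])
manip.move_straight(p+[0,0,.05],rate=.25)
manip.move_to([.49,.04,.26],O)
c=optics.get_calibration("wrist"); np.save("cal_r2.npy",c,allow_pickle=True); cv2.imwrite("pics/w_r2.png",optics.camera("wrist")[...,::-1])
print(manip.get_state()["clock"])
```

```text
0.022755037720511937 29.50146496295929 [0.52835638 0.09659634 0.12554359] [-0.35296895 -0.38658421  3.92029691]
True
[0.58195546 0.09929844 0.12552262] [-1.98856241  0.71920822  3.78872729] 0.022723881661739748 6.6833
[0.5816221  0.09904715 0.12525534] [-0.97019953  0.68611203  0.50014006]
8.1417
```

View pics/w_r2.png

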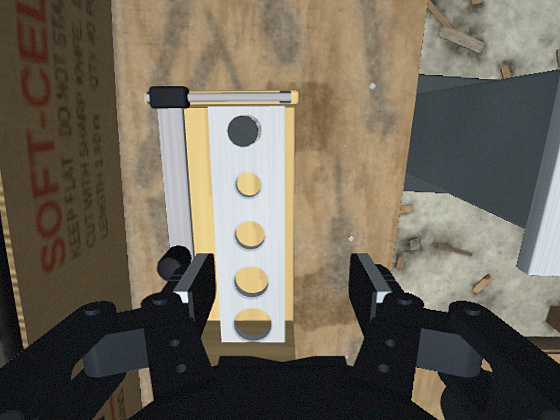

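The picture shows the keeper against its rear stop. The mouths of holes 2, 3 and 4 are at about (248,184), (249,235) and (251,283), and the slim drift sits in hole 1 at (243,131).

Run:
```python
from h import *
r=np.load("cal_r2.npy",allow_pickle=True).item()
im=cv2.imread("pics/w_r2.png"); hsv=cv2.cvtColor(im,cv2.COLOR_BGR2HSV)
plate=((hsv[...,1]<45)&(hsv[...,2]>185)).astype(np.uint8)
P=[]
for i,(x,y) in {2:(248,184),3:(249,235),4:(251,283)}.items():
    n,l,st,ce=cv2.connectedComponentsWithStats(1-plate,connectivity=4); k=l[y,x]
    cs,_=cv2.findContours((l==k).astype(np.uint8),cv2.RETR_EXTERNAL,cv2.CHAIN_APPROX_NONE)
    W=onplane(r,cs[0].reshape(-1,2).astype(float),.058)[:,:2]
    A=np.c_[2*W,np.ones(len(W))]; s=np.linalg.lstsq(A,(W**2).sum(1),rcond=None)[0]; R=np.sqrt(s[2]+s[:2]@s[:2])
    print(i,st[k],s[:2].round(4),"dia",(2*R*1e3).round(1)); P.append(s[:2])
P=np.array(P); d=P[2]-P[0]; print(np.linalg.norm(d),np.degrees(np.arctan2(-d[0],d[1])),P.mean(0))
print("corner",onplane(r,[(208,107),(283,107),(284,342),(222,342)],.058).round(4))
print("slim top",onplane(r,(243,131),.096),"rod end",onplane(r,(167,97),.104))
```

```text
2 [235 172  26  26 516] [0.5247 0.0422] dia 26.0
3 [234 221  31  29 682] [0.5218 0.0978] dia 31.9
4 [234 266  34  32 842] [0.519  0.1535] dia 37.8
0.11138169142145649 2.9661720185311506 [0.52182996 0.09783278]
corner [[ 0.5657 -0.0336  0.058 ]
 [ 0.4919 -0.0369  0.058 ]
 [ 0.4774  0.2316  0.058 ]
 [ 0.5517  0.2355  0.058 ]]
slim top [[ 0.52651324 -0.01351239  0.096     ]] rod end [[ 0.59099346 -0.03941103  0.104     ]]
```

```bash
cat >> h.py <<'E'
O=[180,0,-87.0]
def st(m): s=manip.get_state(); print(m,s["tool_pos"].round(4),np.round(s["wrist_force"],1),round(s["opening"],4),round(s["grip_force"],1),round(s["clock"],2)); return s
def pick(p):
    manip.gripper_to(.07)
    manip.move_to([*p,.15],O); manip.move_straight([*p,.057],rate=.15)
    manip.gripper_to(0.0,70); st("grip")
    manip.move_straight([*p,.20],rate=.2); return st("lift")
def insert(h):
    manip.move_to([*h,.20],O); manip.move_straight([*h,.125],rate=.15); manip.pause(.2); st("above")
    b=manip.move_straight([*h,.067],rate=.05,until_force=8); st(f"stop {b}")
E
python3 - <<'E'
from h import *
pick((.4812,-.1835)); insert((.5247,.0420))
c=optics.get_calibration("wrist"); np.save("cal_n.npy",c,allow_pickle=True); cv2.imwrite("pics/w_n.png",optics.camera("wrist")[...,::-1])
E
```

```text
grip [ 0.4816 -0.1837  0.058 ] [-1.7  0.5  4.9] 0.0262 68.6 10.62
lift [ 0.4799 -0.1832  0.1982] [-0.3 -0.9 -4. ] 0.026 69.0 11.49
above [0.5255 0.0421 0.1262] [ 0.2  0.3 -3.1] 0.0259 69.0 13.26
stop True [0.5243 0.0419 0.0711] [-0.7 -0.3  4.7] 0.0262 69.9 14.24
```

Run:
```python
from h import *
manip.gripper_to(.05); s=st("rel"); manip.move_straight(s["tool_pos"]+[0,0,.10],rate=.2)
manip.move_to([.51,0.0,.26],O)
cv2.imwrite("pics/w_n2.png",optics.camera("wrist")[...,::-1])
pick((.4813,-.334)); insert((.519,.1537))
```

```text
rel [0.5226 0.0413 0.0695] [0.5 0.1 0.1] 0.0504 0.0 14.65
grip [ 0.4818 -0.3343  0.0582] [-0.7  1.   5.7] 0.0259 68.9 18.73
lift [ 0.48   -0.3332  0.1977] [-0.2  0.3 -4.2] 0.0259 69.0 19.59
above [0.5198 0.1541 0.1263] [ 0.3  0.7 -4.6] 0.0254 69.0 22.23
stop True [0.5187 0.1535 0.0712] [-0.7  0.2  4.6] 0.0258 69.9 23.21
```

View pics/w_n2.png

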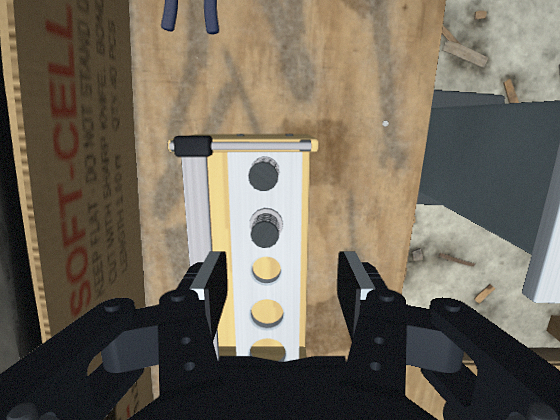

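The narrow drift is seated at (265,230) beside the slim one. The wide drift stopped at the same seated height, so I'll release it and shut the keeper.

Run:
```python
from h import *
manip.gripper_to(.05); s=st("rel"); manip.move_straight(s["tool_pos"]+[0,0,.12],rate=.2)
t=np.radians(2.9); ux=np.array([np.cos(t),np.sin(t),0]); k=np.array([.5818,.1000,.125])
manip.gripper_to(.06)
manip.move_to(k+[0,0,.06],O); manip.move_straight(k); manip.gripper_to(0.0,30); st("knob")
print(manip.move_straight(k-ux*.066,rate=.06,until_force=10)); st("shut")
manip.gripper_to(.06); s=st("rel"); manip.move_straight(s["tool_pos"]+[0,0,.06],rate=.2)
manip.move_to([.40,.02,.30],O)
cv2.imwrite("pics/w_f.png",optics.camera("wrist")[...,::-1]); st("end")
cv2.imwrite("pics/side_f.png",cv2.resize(optics.camera("side")[120:360,180:420,::-1],(560,560),interpolation=cv2.INTER_CUBIC))
```

```text
rel [0.517  0.1526 0.0694] [ 0.  -0.2  0.3] 0.05 0.0 23.57
knob [0.5819 0.1003 0.1263] [-3.1  1.6  4.9] 0.0227 29.6 25.98
True
shut [0.522  0.0973 0.1263] [ 2.1 -0.2 -0.1] 0.022 30.7 26.95
rel [0.5221 0.0975 0.1264] [-1.2 -0.1 -0.4] 0.0597 0.0 27.4
end [0.4002 0.0203 0.2985] [ 0.7  0.3 -0.5] 0.0605 0.0 28.67
```

View pics/w_f.png

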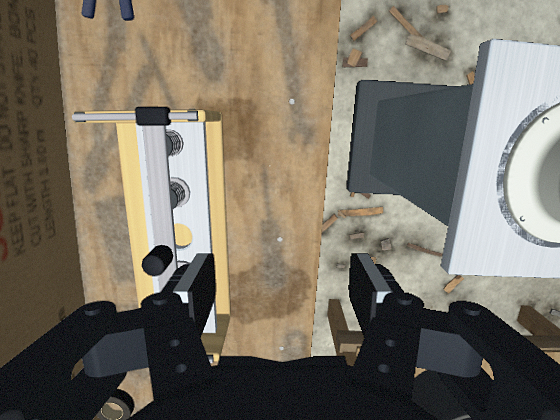

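View pics/side_f.png

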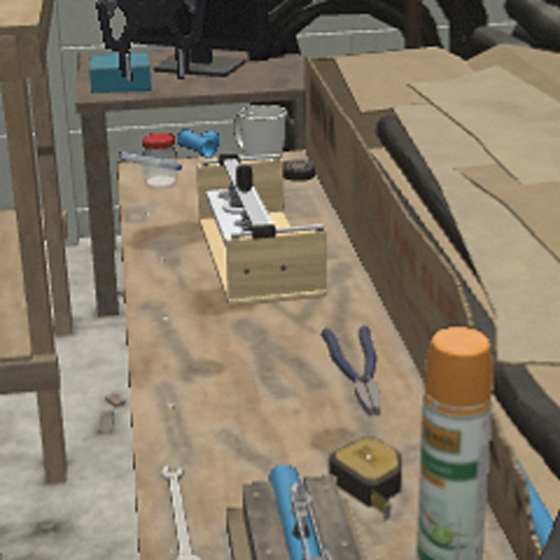

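The keeper is shut at x = 0.522, over the hole row, after 60 mm of travel between its stops. The pliers, jar and tape measure have not moved.

```bash
python3 -c "
from rig import job
print(job.sign_off())"
```

```text
the job is handed in; nothing more can be done
None
```

I handed the job in at about 29 s: the narrow drift is seated in hole 2 and the wide one in hole 4, the slim drift is still in hole 1, the keeper is fully shut, and the pliers, jar and tape measure were not touched.

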